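Tighten the manifold plug with the click driver

ROBOT

A 6-joint arm with a two-finger parallel gripper is mounted at the origin on the work surface. World frame = base frame: x ahead of the robot, y to its left, z up, the work surface at z = 0. Lengths are in mm, angles in degrees, forces in N, time in s.
With the tool pointing down it reaches from about 325 to 925 mm from the base axis. Payload 3.1 kg.
Tool frame: the origin (TCP) lies at the very end of the fingers, on their centre line; the grasp point (between the pads) lies grasp_offset behind it (grasp_offset is the distance from the TCP to the grasp point, in mm); z points along the fingers, y is the line along which they close (so a half turn about z gives the same grasp; the last joint's range is limited). The gripper opens to 85 mm and grips with 20 to 120 N. Pads are 22 mm wide; open, the fingers measure 114 mm over their backs; the gripper's body (76 mm by 85 mm) begins 54 mm behind the grasp point. The pads swing forward as they close: fully open they stand 13 mm farther back than shut.
Start: joints at [-77.361, 12.427, 92.441, -0, 75.132, -6.429], TCP at [204.203, -590.712, 231.3] pointing down, gripper open.
Joint ranges: [-157.48, 157.48], [-44.54, 120.13], [17.64, 146.25], [-64.5, 244.5], [7.68, 150.69], [-147.95, 147.95]. Speed limits (degrees/s): [159.86, 159.86, 180, 180, 180, 180].

INTERFACE

Orientations are given as [roll, pitch, yaw] about the fixed x, y, z axes, in that order (R = Rz(yaw) Ry(pitch) Rx(roll)).
In Python, from station import * gives the robot as it stands. Calls block until the motion is done:
- goto(position, orientation): joint-space move of the TCP to a pose.
- move_l(position, attitude=None, speed=150): straight line of the TCP; attitude=None keeps the orientation; speed is the mean speed in mm/s.
- move_j(angles): joint-space move.
- grip(opening, squeeze=None): finger opening in mm; squeeze is the grip in N (None keeps the last); returns when the fingers have stopped.
- wait(seconds).
- solve_ik(position, orientation): joint angles nearest the present ones, or None.
- get_obs(): the state.
- get_image(name): name is "side" or "top" or "wrist"; returns the picture (384x512x3 uint8, red, green, blue); there is no depth.
- get_calibration(name): a dict with "fx", "fy", "cx", "cy" (pixels), "R" (3x3) and "t" (3): a world point X has camera coordinates R X + t; the wrist camera has in their place "mount" (4x4, takes a point from camera to tool coordinates, whose origin is the TCP and whose axes are the flange's). Camera axes: x right, y down, z forward; pixel columns grow to the right and rows downward; lengths in mm; the calibration is good to about 2 mm. The wrist camera is an equidistant fisheye: a pixel r from the principal point sees the ray r / f radians off the axis. A picture is of the moment at which its call begins: read the wrist's pose just before it. get_calibration takes no time and is no camera call.
A pose or a line that the arm cannot do raises Unreachable and nothing moves.
- sign_off(): hands the job in; it is judged then, once.
Trained networks look in the newest picture that a camera, given by its name, has taken for a name from the list of things; names that differ only in an ending like _2 or _b are one class to them, and where a whole thing is asked for, a point or a joint stands for the part that bears it (a point fixed in the world has none). Each returns a list of dicts, best first, with "score" (0 to 1); they miss things now and then, are a little off and sometimes report something else, mostly with a low value. They report only what shows in the picture. A call takes as long as a camera call. They do not tell look-alikes from the thing itself.
- spot_in(name, camera): "extent" ([centre column, centre row, width, height] in pixels, round what is visible of it).
- regions_of(name, camera): "region" (384x512 bool, what is visible of it) and "extent" ([centre column, centre row, width, height] in pixels, round what is visible of it).
The state is a dict: "t": time; "joint_pos": joint angles; "qvel": joint speeds; "effort": joint torques, N m; "tcp_pos": TCP position; "ee_rot": TCP orientation; "wrist_force": force on the tool from outside, world axes, zero at the start; "moment": the same for the moment, N m; "grip_width": finger opening in mm; "grip_force": force on a finger pad.
Only numpy, scipy, OpenCV 4.12 (cv2) and the standard library are available. Lean on these libraries where they do the work, as an engineer would, in place of code of your own. Each camera call takes 0.05 s, during which the arm holds its last target. There are 200 camera calls.

TASK

Take the T-handle click driver out of its wooden holder, set its socket squarely and fully down over the square-head brass plug on the metal test block, and turn it clockwise until it clicks over, then stop at once. Let go and leave the driver standing on the tightened plug; do not slacken the plug again, and do not disturb the solder spool, the bottle or the sensor lying near.

Things in the scene. Friction and masses are not known exactly. Their poses are not given: they have to be found in the camera images.
- block: Fixed aluminium test block, 130 x 100 x 40 mm on a steel strip, bolted down; origin at the centre of its underside, z up. The square-head plug sits at x -5, y -10 mm of it. It also has two brass hex caps (24 mm across, 11 mm tall, at x 40, y +-28 mm) and a 20 mm tall steel hose barb (x -35, y 33 mm), all to be left alone.
- plug_seat (a point): Point on the plug's turning axis, on the upper face of its round brass collar (36 mm across, 4 mm thick), 44 mm above the table; z up, x and y square to the flats of the head and turning with it. On the collar stands the square head, 18 mm across flats, 11 mm tall, and on that a centring cone 5 mm tall that narrows from 18 to 12 mm diameter.
- plug (a joint): Turning angle of the plug in rad from an arbitrary zero; grows as it is tightened (clockwise from above). After up to 0.25 rad of play in the socket it turns stiffly: barely felt to 0.3 N m at first, rising 0.3 to 0.4 N m per rad, and it stays where it is left. It begins 0.4 to 1 rad short of where the driver clicks, differently each time.
- holder: Fixed wooden holder block 100 x 90 x 35 mm with a round pocket, 50 mm across and 15 mm deep, at its centre; origin at the centre of its underside. The driver stands loose in the pocket.
- socket (a point): Centre of the mouth (lower end) of the driver's square socket; z up the shaft, x and y square to its sides. The socket is 28 mm square outside, 20 mm inside (1 mm clearance each side on the plug), 18 mm deep: fully down, its rim rests on the plug's collar and this point meets plug_seat. The driver weighs about 0.3 kg; its shaft is 14 mm thick.
- driver: The T-handle click driver's shaft, origin at the socket's mouth like socket. Turned clockwise from above, the handle carries the shaft round stiffly up to about 0.5 N m; there it clicks: the handle swings on against the shaft while the torque falls steadily, to two thirds by 0.2 rad and under half by 0.3 rad (end stop 0.36 rad). Stopping at once: within 0.3 rad of swing. Let go, it springs back.
- handle (a point): Centre of the driver's plain black T-bar, on the shaft's axis, 96 mm above the socket's mouth. The bar is 100 mm long (along this frame's x), 16 mm wide (y), 22 mm tall (z), flat-sided, to be gripped across its middle from above (70 N or more holds it well). Its x lies along the socket's x until the driver clicks.
- spool: Solder spool, loose, upright, 64 mm across, 50 mm tall; origin at the centre of its underside. Leave alone.
- bottle: Small loose bottle, 36 mm across, 100 mm tall; origin at the centre of its underside. Leave alone.
- sensor: Loose oxygen sensor lying on the table, 87 mm long, 22 mm thick, along its x; origin under its middle. Leave alone.
Mind the look-alikes: they are no part of the job. Leave any pink or purple look-alike of the driver alone.

How it is judged (in metres and radians):
On the way, in this order (a step that is already met when the one before it is completed fails the run):
1. the socket is fully down on the plug, upright, not yet clicked (horizontal distance between socket and plug_seat below 0.004 m and z of socket in the frame of plug_seat below 0.004 m and angle between socket's own z axis and vertical below 0.08 rad and angle between the x axis of handle and the x axis of socket, either way round below 0.04 rad), for 0.2 s.
2. the driver clicks over while fully down on the plug (horizontal distance between socket and plug_seat below 0.004 m and z of socket in the frame of plug_seat below 0.004 m and angle between the x axis of handle and the x axis of socket, either way round above 0.06 rad).
At the end, for the whole second after the job is handed in: The driver stands at rest, released, on the plug: socket mouth within 4 mm of the collar's face and axis, within 0.08 rad of upright, the handle sprung back to within 0.05 rad of the socket, and the plug turned no more than about 0.08 rad back from where the driver clicked (horizontal distance between socket and plug_seat below 0.004 m and z of socket in the frame of plug_seat below 0.004 m and angle between socket's own z axis and vertical below 0.08 rad and angle between the x axis of handle and the x axis of socket, either way round below 0.05 rad and value of joint plug above 0.85 rad and linear speed of driver below 0.02 m/s); the robot touches nothing.
It fails at once if the handle is swung on more than 0.3 rad past the click (angle between the x axis of handle and the x axis of socket, either way round above 0.3 rad).
It fails at once if the solder spool, the bottle or the sensor is moved more than 20 mm (distance of any of spool, bottle, sensor from where it was at the start of the episode above 0.02 m).
It also fails if it takes over 67 s, if anything falls off the work surface, if the arm or the gripper's body presses on something with over 40 N, if the wrist force passes 120 N, or if a joint passes its speed limit or range.

## Working session

There is one attempt and no reset: what is moved stays moved. The work goes in short steps, each a Python script; the robot and the scene stay as the last script left them, time stands still between calls to the robot, and variables do not carry over. Pictures are saved under pics/ and viewed, at most 10 in all, crops included, and the job is handed in when it is done.

```bash
ls; mkdir -p pics; python3 - <<'E'
from station import *
import cv2,numpy as np
o=get_obs();print(o)
ims=[get_image(n) for n in("top","side")]
for n,i in zip(("top","side"),ims): cv2.imwrite(f"pics/{n}0.png",i[...,::-1])
for c in("top","side"):
  k=get_calibration(c);print(c,k)
  for n in("driver","handle","holder","block","spool","bottle","sensor"):
    print(c,n,[(round(d["score"],2),np.round(d["extent"]).astype(int).tolist()) for d in spot_in(n,c)][:3])
print(get_calibration("wrist"))
E
```

```text
pics
{'t': 0.0, 'joint_pos': array([-7.73608130e+01,  1.24765201e+01,  9.25289311e+01, -1.62317869e-04,
        7.51311010e+01, -6.42749008e+00]), 'qvel': array([-0.12714846, -0.00989998,  0.04201434,  0.00584911,  0.04507969,
       -0.00432207]), 'effort': array([-5.98895112e-04, -3.96850705e+01, -3.03852475e+01, -1.95662051e-04,
        9.57366661e-03,  3.19019158e-06]), 'tcp_pos': array([ 204.02025931, -589.90333389,  229.96670852]), 'ee_rot': array([-1.79864289e+02, -1.51306256e-02,  1.90667010e+01]), 'wrist_force': array([ 0.66647245, -0.10396168,  0.56896903]), 'moment': array([-0.0541601 , -0.00931776,  0.03115118]), 'grip_force': 0.0, 'grip_width': 85.14318869066774}
top {'fx': 425.6758266322603, 'fy': 425.6758266322603, 'cx': 254.01638451179502, 'cy': 191.4797208744665, 'R': array([[-0.02274005, -0.99969623,  0.00950493],
       [-0.9932101 ,  0.02150549, -0.11432943],
       [ 0.11409029, -0.01204025, -0.99339742]]), 't': array([-18.85997276, 581.76862877, 955.41368312])}
top driver [(0.88, [161, 224, 24, 44]), (0.78, [101, 246, 46, 21]), (0.7, [160, 292, 48, 18])]
top han
[... 750 characters left out ...]
04, 151, 34, 13]), (0.62, [151, 171, 5, 28])]
side holder [(0.7, [206, 177, 43, 34])]
side block [(0.96, [273, 256, 64, 63])]
side spool [(0.73, [305, 187, 23, 23])]
side bottle [(0.64, [369, 285, 21, 31])]
side sensor [(0.5, [187, 223, 34, 12])]
{'fx': 297.3186396354542, 'fy': 297.3186396354542, 'cx': 254.36600742855498, 'cy': 191.83448695792237, 'mount': array([[ 3.90311805e-04, -9.58276534e-01, -2.85842497e-01,
         7.27764778e+01],
       [ 9.99998501e-01,  8.56191242e-04, -1.50487335e-03,
         5.37626258e-01],
       [ 1.68682066e-03, -2.85841481e-01,  9.58275431e-01,
        -1.44409343e+02],
       [ 0.00000000e+00,  0.00000000e+00,  0.00000000e+00,
         1.00000000e+00]])}
```

View pics/top0.png

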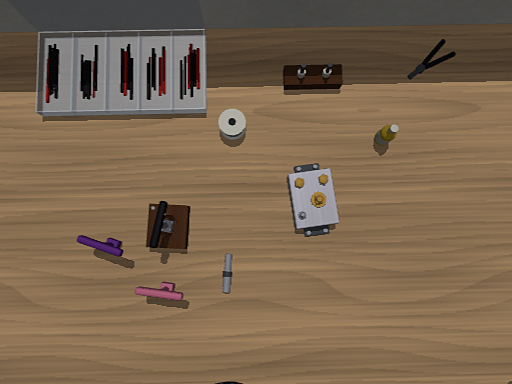

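View pics/side0.png

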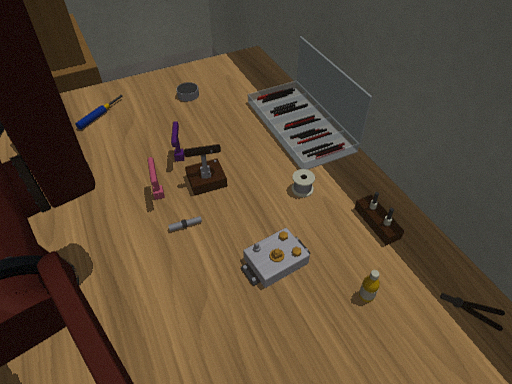

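The top view shows the black driver in the holder at about (161,224). The purple look-alike is at (101,246) and the pink one at (160,292). The block is at (315,198), with the plug near (318,200). The side view agrees.

```bash
cat > h.py <<'E'
from station import *
import numpy as np, cv2
from scipy.spatial.transform import Rotation as Ro
def ray(cam,px,obs=None):
    k=get_calibration(cam); px=np.atleast_2d(np.asarray(px,float))
    d=(px-[k["cx"],k["cy"]])/k["fx"]
    if cam!="wrist":
        v=np.c_[d,np.ones(len(d))]@k["R"]; return -k["R"].T@k["t"],v
    r=np.linalg.norm(d,axis=1,keepdims=True)+1e-12
    v=np.c_[d/r*np.sin(r),np.cos(r)]
    M=k["mount"]; T=Ro.from_euler("xyz",obs["ee_rot"],degrees=True).as_matrix()
    return T@M[:3,3]+obs["tcp_pos"], v@M[:3,:3].T@T.T
def at_z(cam,px,z,obs=None):
    c,v=ray(cam,px,obs); return c+v*((z-c[2])/v[:,2])[:,None]
def proj_w(X,obs):
    k=get_calibration("wrist");M=k["mount"];T=Ro.from_euler("xyz",obs["ee_rot"],degrees=True).as_matrix()
    p=((np.atleast_2d(X)-obs["tcp_pos"])@T-M[:3,3])@M[:3,:3]
    n=np.linalg.norm(p[:,:2],axis=1,keepdims=True);th=np.arctan2(n[:,0],p[:,2])[:,None]
    return p[:,:2]/n*th*k["fx"]+[k["cx"],k["cy"]]
def pca(P):
    c=P.mean(0); u=np.linalg.svd(P-c,full_matrices=False)[2][0]; return c,np.degrees(np.arctan2(u[1],u[0]))
def shot(name):
    o=get_obs(); i=get_image("wrist"); cv2.imwrite(f"pics/{name}.png",i[...,::-1]); return o,i
E
python3 - <<'E'
from h import *
print("hold",at_z("top",[[168,224]],35)); print("block",at_z("top",[[315,198]],40)); print("plug",at_z("top",[[318.5,200]],58),at_z("side",[[277,254]],58))
for n,p,z in(("spool",[[235,125]],25),("bottle",[[386,135]],50),("sensor",[[230,273]],11)):print(n,at_z("top",p,z))
im=get_image("top")
m=im.max(2)<45; m[:,:140]=0;m[:,180:]=0;m[:195]=0;m[255:]=0
ys,xs=np.nonzero(m);P=at_z("top",np.c_[xs,ys],120)[:,:2];print("handle",len(xs),pca(P),np.ptp(P,0))
b=regions_of("block","top")[0]["region"];ys,xs=np.nonzero(b);print(pca(at_z("top",np.c_[xs,ys],40)[:,:2]))
E
```

```text
hold [[510.2020167  167.31160116  35.        ]]
block [[ 562.27434687 -171.98795527   40.        ]]
plug [[ 555.82433862 -176.9338953    58.        ]] [[ 554.14898139 -186.18666765   58.        ]]
spool [[742.71287519   9.84358704  25.        ]]
bottle [[ 704.88523379 -341.55951736   50.        ]]
sensor [[394.36448435  28.09202315  11.        ]]
handle 586 (array([500.55844349, 167.35186007]), np.float64(171.94429238924386)) [96.50577864 62.57592108]
(array([ 560.42069265, -166.84395026]), np.float64(-173.42267691437692))
```

```bash
python3 - <<'E'
from h import *
goto([520,-178,190],[180,0,0]); wait(.3)
o,i=shot("w_plug"); print(o["t"],o["tcp_pos"],o["ee_rot"],proj_w([[555.5,-178,58]],o))
goto([502,167,290],[180,0,172]); wait(.3)
o,i=shot("w_hand"); print(o["t"],o["tcp_pos"],o["ee_rot"],o["joint_pos"],proj_w([[500.5,167,127]],o))
for n in("driver","handle"):
  print(n,[(round(d["score"],2),np.round(d["extent"]).astype(int).tolist()) for d in spot_in(n,"wrist")][:3])
E
```

```text
3.0917 [ 519.89579202 -178.55707476  190.00806323] [ 1.79995468e+02 -2.90597472e-03 -5.01685427e-02] [[253.64903815 145.4172248 ]]
5.4667 [502.05525251 166.74643334 289.88878391] [-1.79994962e+02 -1.07384411e-02  1.71970188e+02] [ 1.07698523e+01 -1.89287962e+00  1.01568927e+02 -1.32781698e-03
  8.03357420e+01 -7.12001136e+01] [[254.37681415 173.25052489]]
driver [(0.85, [263, 176, 28, 89]), (0.73, [244, 55, 96, 32]), (0.61, [362, 123, 83, 29])]
handle [(0.84, [244, 49, 92, 20]), (0.74, [256, 162, 71, 76]), (0.72, [261, 174, 20, 94])]
```

View pics/w_plug.png

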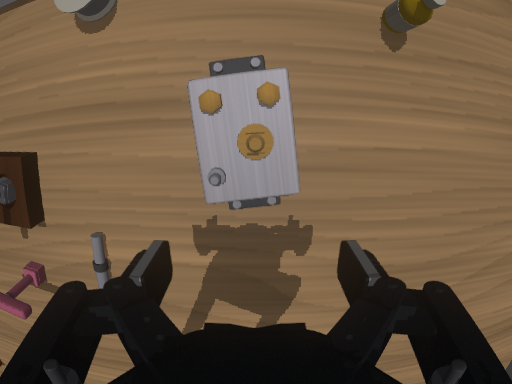

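View pics/w_hand.png

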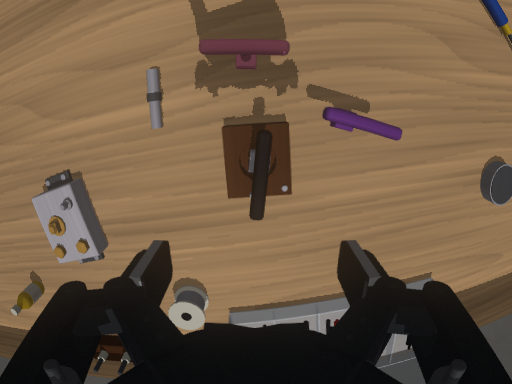

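The plug shows at (255,142) and the handle at (261,174) running from (264,133) to (257,217). I need close crops to judge the plug angle and whether the driver leans.

```bash
python3 - <<'E'
import cv2,numpy as np
a=cv2.resize(cv2.imread("pics/w_plug.png")[115:170,228:283],(400,400),interpolation=2)
b=cv2.resize(cv2.imread("pics/w_hand.png")[120:225,205:310],(400,400),interpolation=2)
cv2.imwrite("pics/crop1.png",np.hstack([a,cv2.convertScaleAbs(b,alpha=2)]))
E
```

```text
(no output)
```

View pics/crop1.png

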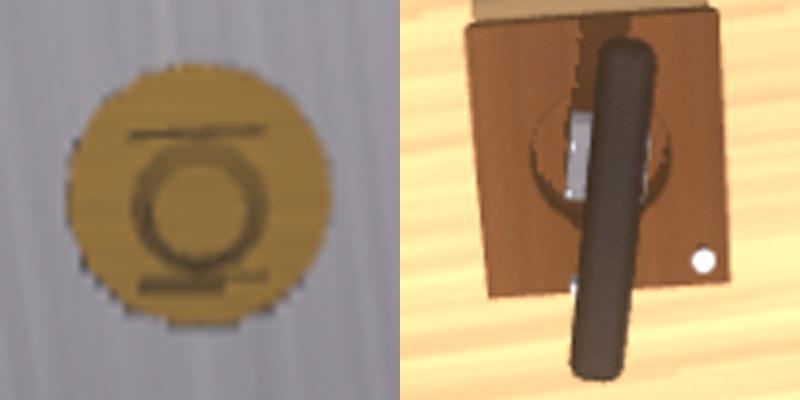

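```bash
cat >> h.py <<'E'
def barpose(i,o,z,box):
    m=np.zeros(i.shape[:2],np.uint8);x0,x1,y0,y1=box
    m[y0:y1,x0:x1]=(i[y0:y1,x0:x1].max(2)<52)
    n,l,s,_=cv2.connectedComponentsWithStats(cv2.morphologyEx(m,cv2.MORPH_OPEN,np.ones((3,3),np.uint8)))
    j=1+s[1:,4].argmax();ys,xs=np.nonzero(l==j)
    P=at_z("wrist",np.c_[xs,ys],z,o)[:,:2]
    (c,wh,a)=cv2.minAreaRect(P.astype(np.float32))
    return s[j],c,wh,pca(P)
E
python3 - <<'E'
from h import *
i=cv2.imread("pics/w_hand.png")[...,::-1]
o=dict(tcp_pos=np.array([502.055,166.746,289.889]),ee_rot=np.array([180.005,-.01,171.97]))
print(barpose(i,o,127,(205,310,120,232)))
o=dict(tcp_pos=np.array([519.896,-178.557,190.008]),ee_rot=np.array([180,-.003,-.05]))
f=lambda p:np.array(p)/7.27+[228,115]
for p,z in(([[130,133],[268,127]],55),([[140,287],[268,275]],44),([[140,287],[268,275]],55),([[200,210],[200,210]],60),([[198,195],[198,195]],44),([[66,195],[331,195]],44)):
  P=at_z("wrist",f(p),z,o);d=P[1]-P[0];print(z,P[:,:2].round(1).tolist(),P.mean(0).round(1),np.hypot(*d[:2]),np.degrees(np.arctan2(d[1],d[0])))
print([np.degrees(np.arctan2(*(d[::-1]))) for d in [(lambda P:(P[1]-P[0])[:2])(at_z("wrist",[[190,80],[207,203]],40,o)),(lambda P:(P[1]-P[0])[:2])(at_z("wrist",[[288,68],[299,193]],40,o))]])
E
```

```text
(array([ 244,  123,   31,   97, 1536], dtype=int32), (500.19903564453125, 171.20083618164062), (30.23604393005371, 104.80702209472656), (array([497.12172072, 173.19291556]), np.float64(-11.252374437066916)))
55 [[566.5, -170.6], [567.3, -188.4]] [ 566.9 -179.5   55. ] 17.821828161005936 -87.4952253996708
44 [[544.5, -171.6], [546.1, -188.9]] [ 545.3 -180.2   44. ] 17.46190844818387 -84.5750822783854
55 [[546.3, -171.8], [547.9, -188.5]] [ 547.1 -180.2   55. ] 16.800520775830286 -84.57508227838552
60 [[557.1, -179.6], [557.1, -179.6]] [ 557.1 -179.6   60. ] 0.0 0.0
44 [[557.1, -179.4], [557.1, -179.4]] [ 557.1 -179.4   44. ] 0.0 0.0
44 [[557.1, -161.6], [557.1, -197.4]] [ 557.1 -179.5   44. ] 35.74888281063757 -90.02033883018933
[np.float64(-173.99422242302666), np.float64(-173.8324558586821)]
```

```bash
python3 - <<'E'
from h import *
o=dict(tcp_pos=np.array([502.055,166.746,289.889]),ee_rot=np.array([180.005,-.01,171.97]))
f=lambda p:np.array(p)/3.81+[205,120]
for p in([[198,60],[170,365]],[[255,60],[223,365]],[[228,44],[198,380]]):
  P=at_z("wrist",f(p),127,o);d=P[1]-P[0];print(P[:,:2].round(1).tolist(),P.mean(0).round(1),np.hypot(*d[:2]),np.degrees(np.arctan2(d[1],d[0])))
c=P.mean(0)
goto([c[0]-10,c[1]+3,205],[180,0,168]);wait(.3)
o,i=shot("w_h2");print(o["t"],o["tcp_pos"].tolist(),o["ee_rot"].tolist(),proj_w([[c[0],c[1],127]],o))
E
python3 - <<'E'
import cv2
cv2.imwrite("pics/w_h2c.png",cv2.convertScaleAbs(cv2.resize(cv2.imread("pics/w_h2.png")[90:290,154:354],(600,600),interpolation=2),alpha=2))
E
```

```text
[[461.4, 175.2], [547.6, 155.1]] [504.5 165.1 127. ] 88.52994023836783 -13.157879402286126
[[463.5, 190.5], [549.7, 170.3]] [506.6 180.4 127. ] 88.61557337787399 -13.190737433563053
[[458.1, 183.9], [553.4, 162.5]] [505.8 173.2 127. ] 97.61004577852694 -12.65205968338272
6.35 [497.4211720458322, 176.35539938139846, 207.4194143200613] [179.9027493311026, 0.22963551725307904, 167.9958012675144] [[252.60290695 208.66051128]]
```

View pics/w_h2c.png

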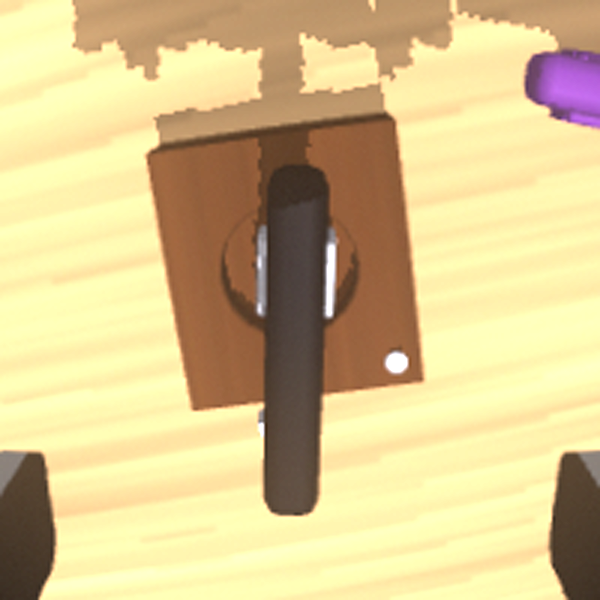

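```bash
python3 - <<'E'
from h import *
o=dict(tcp_pos=np.array([497.421,176.355,207.419]),ee_rot=np.array([179.903,.23,167.996]))
f=lambda p:np.array(p)/3.+[154,90]
for z,p in((127,[[268,200],[264,500]]),(127,[[329,200],[319,500]]),(127,[[298,192],[291,514]]),(35,[[148,150],[423,380]]),(35,[[395,118],[193,410]]),(38,[[261,275],[330,275]])):
  P=at_z("wrist",f(p),z,o);d=P[1]-P[0];print(P[:,:2].round(1).tolist(),P.mean(0).round(1),np.hypot(*d[:2]),np.degrees(np.arctan2(d[1],d[0])))
E
```

```text
[[462.9, 175.1], [547.0, 155.0]] [505. 165. 127.] 86.43018414911676 -13.433323281767226
[[466.2, 190.3], [550.3, 170.4]] [508.2 180.3 127. ] 86.4150744135018 -13.300410134060007
[[462.5, 183.0], [553.2, 161.6]] [507.9 172.3 127. ] 93.14721850546333 -13.290113694954282
[[451.1, 130.4], [558.6, 211.6]] [504.9 171.   35. ] 134.736175014196 37.062519347799004
[[458.5, 219.0], [552.3, 122.2]] [505.4 170.6  35. ] 134.8234840732676 -45.926526205586384
[[504.3, 160.3], [509.6, 184.9]] [506.9 172.6  38. ] 25.107616921878975 77.95617174051279
```

```bash
python3 - <<'E'
from h import *
import station
print("go",getattr(station,"grasp_offset",None))
g=float(getattr(station,"grasp_offset",0) or get_obs().get("grasp_offset",12))
z=116-g
goto([506.5,172.6,190],[180,0,166.7]);wait(.3);print(get_obs()["tcp_pos"])
move_l([506.5,172.6,z],speed=80);wait(.3);o=get_obs();print(o["tcp_pos"],o["ee_rot"],o["wrist_force"])
grip(10,100);wait(.2);o=get_obs();print(o["t"],o["grip_width"],o["grip_force"],o["tcp_pos"],o["wrist_force"],o["moment"])
E
```

```text
go 18.700000000000003
[506.53212562 172.75247511 190.46354199]
[506.71828137 172.65321038  97.64972395] [1.79984391e+02 3.40542303e-02 1.66699089e+02] [ 1.27042121 -0.028179    0.3218167 ]
9.4083 14.695018730762808 98.09735655784607 [506.7305398  172.57717861  97.51364542] [ 0.38788182 -0.28889928  2.23163905] [-0.02923429 -0.02423985  0.04273752]
```

```bash
python3 - <<'E'
from h import *
move_l([506.5,172.6,170],speed=100)
goto([557.1,-179.5,170],[180,0,183.5]);wait(.4)
o,i=shot("w_c");print(o["t"],o["tcp_pos"],o["ee_rot"],o["joint_pos"],o["wrist_force"],o["moment"],o["grip_width"])
s=get_image("side")
a=cv2.resize(i[60:300,134:374],(480,480),interpolation=2);b=cv2.resize(s[190:310,220:300],(320,480),interpolation=2)
cv2.imwrite("pics/c2.png",cv2.convertScaleAbs(np.hstack([a,b])[...,::-1],alpha=1.6))
k=get_calibration("side")
for z in (44,60,92.5,168.5):
  p=k["R"]@[557.1,-179.5,z]+k["t"];q=p[:2]/p[2]*k["fx"]+[k["cx"],k["cy"]];print(z,q,(q-[220,190])*4+[480,0])
E
```

```text
12.0167 [ 557.26751948 -178.96060403  170.10312137] [-1.79996135e+02  1.08744192e-02 -1.76449025e+02] [-2.46736397e+01  1.10321565e+01  1.00973701e+02  1.87452595e-03
  6.79827333e+01 -1.18225317e+02] [ 0.69113533  0.16885264 -2.81419771] [0.02492206 0.037393   0.03188819] 14.552394514845082
44 [276.65181046 254.73736846] [706.60724185 258.94947383]
60 [276.83185804 250.92035964] [707.32743216 243.68143855]
92.5 [277.21171908 242.86730524] [708.84687631 211.46922097]
168.5 [278.18179285 222.30174022] [712.72717141 129.20696088]
```

View pics/c2.png

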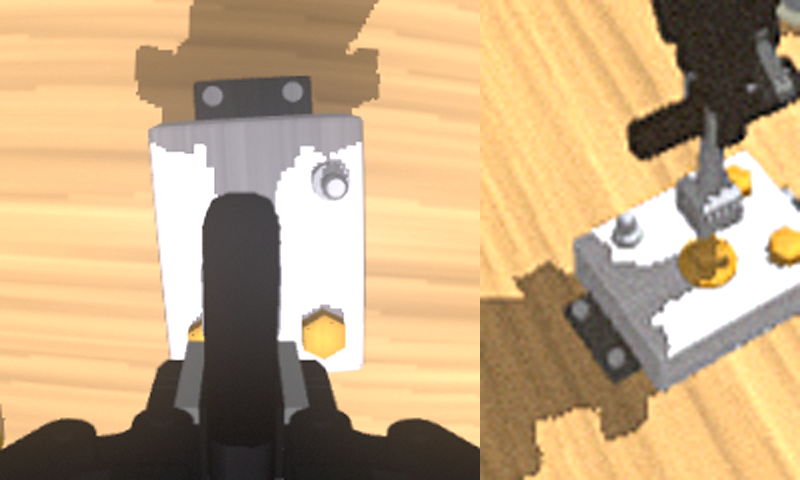

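Side view: the socket mouth is at about (710,215) and the collar at (708,262) in the crop, each within about 4 crop pixels (1 image pixel) of prediction. I'll descend gently, watching the force.

```bash
python3 - <<'E'
from h import *
o=get_obs()
T=Ro.from_euler("xyz",o["ee_rot"],degrees=True).as_matrix()
for e in(46,50,54):
  P=o["tcp_pos"]+T@[e,0,0]; print(e,[((proj_w([[P[0],P[1],z]],o)[0]-[134,60])*2).round(1).tolist() for z in(199.6,188,177.6)])
x,y=557.1,-179.5
move_l([x,y,143],speed=80);wait(.2);f0=get_obs()["wrist_force"]
for z in np.arange(140,118,-2):
  move_l([x,y,float(z)],speed=30);o=get_obs();df=o["wrist_force"]-f0
  print(round(o["t"],2),z,o["tcp_pos"].round(1),df.round(1),o["moment"].round(2))
  if df[2]>8 or np.hypot(*df[:2])>8: break
E
```

```text
46 [[242.5, 227.9], [242.2, 215.7], [242.0, 206.4]]
50 [[242.5, 208.2], [242.2, 197.6], [242.1, 189.6]]
54 [[242.5, 188.1], [242.3, 179.3], [242.1, 172.7]]
13.06 140 [ 557.  -179.4  139.9] [ 0.2  0.3 -0. ] [0.01 0.03 0.02]
13.31 138 [ 556.9 -179.4  137.8] [-1.1  0.1  1.2] [-0.02  0.05 -0.02]
13.56 136 [ 556.9 -179.4  135.8] [-1.5  1.  -0.3] [ 0.08  0.05 -0.04]
13.81 134 [ 556.9 -179.4  133.7] [-0.9  0.3  1.3] [0.06 0.02 0.01]
14.06 132 [ 557.3 -179.6  132. ] [-1.  -0.  -0.8] [ 0.01 -0.11  0.02]
14.31 130 [ 557.3 -179.5  129.9] [ 0.2 -0.5 -0.1] [-0.04 -0.23 -0.05]
14.56 128 [ 557.3 -179.5  127.9] [ 0.5 -0.3  0.4] [-0.09 -0.31 -0.02]
14.81 126 [ 557.2 -179.5  125.9] [ 0.1  0.1 -0.6] [-0.05 -0.32  0.01]
15.06 124 [ 557.2 -179.5  123.9] [ 1.2 -0.2 -0.2] [-0.13 -0.42 -0.09]
15.31 122 [ 557.2 -179.5  121.9] [ 1.7  0.  -0.2] [-0.05 -0.49 -0.03]
15.56 120 [ 557.6 -179.7  121.5] [-1.9  1.2  8.3] [ 0.24  0.17 -0.01]
```

Contact came at TCP z 121.5, which is the fully-down height of 97.5+24. Next I turn clockwise in small steps, watching the z moment.

```bash
cat > turn.py <<'E'
from h import *
import sys,json
x,y,z=557.1,-179.5,120.3
yaw=float(sys.argv[1]);stop=float(sys.argv[2])
move_l([x,y,z],[180,0,yaw],speed=30);wait(.5)
def mz(n=4):
    r=[]
    for _ in range(n): r.append(get_obs()["moment"][2]); wait(.02)
    return float(np.median(r))
log=[]
while yaw>stop:
    yaw-=1.5; move_l([x,y,z],[180,0,yaw],speed=30); m=mz(); o=get_obs(); log.append(m)
    s=np.array(log)
    print(round(o["t"],2),yaw,(o["ee_rot"][2]%360).round(2),round(m,3),o["wrist_force"].round(1),o["tcp_pos"][2].round(1))
    pk=s.max()
    if pk>.4 and len(s)>2 and s[-2:].max()<.83*pk: print("CLICK?",pk);break
E
python3 turn.py 183.5 165
```

```text
16.62 182.0 181.99 -0.079 [-0.6  0.3  5.6] 121.5
16.94 180.5 180.49 -0.041 [-0.5  1.   6.1] 121.5
17.26 179.0 179.0 -0.026 [ 0.3 -0.1  5.4] 121.5
17.57 177.5 177.49 -0.027 [-0.2  1.2  5.7] 121.5
17.89 176.0 175.99 -0.013 [-0.1  2.   6. ] 121.5
18.21 174.5 174.49 0.018 [-0.   2.3  4.1] 121.5
18.52 173.0 173.0 0.002 [1.3 1.3 5. ] 121.5
18.84 171.5 171.5 0.049 [1.1 2.1 4.7] 121.5
19.16 170.0 170.0 0.037 [0.1 1.6 6.3] 121.5
19.48 168.5 168.51 0.065 [0.7 1.7 4.7] 121.5
19.79 167.0 167.01 0.046 [0.9 1.5 4.8] 121.5
20.11 165.5 165.51 0.095 [-0.2  1.1  6.2] 121.5
20.43 164.0 164.01 0.082 [1.1 2.6 6.1] 121.5
```

```bash
python3 turn.py 164 95
```

```text
21.49 162.5 162.51 0.088 [0.6 1.6 5.8] 121.5
21.81 161.0 161.02 0.07 [0.6 1.8 4.5] 121.5
22.12 159.5 159.52 0.108 [1.4 1.3 5.5] 121.5
22.44 158.0 158.02 0.12 [0.5 1.1 5.5] 121.5
22.76 156.5 156.53 0.151 [1.  1.3 4.9] 121.5
23.07 155.0 155.03 0.129 [0.7 1.4 5.4] 121.5
23.39 153.5 153.53 0.142 [0.7 2.  4.5] 121.5
23.71 152.0 152.03 0.139 [1.7 0.8 5.1] 121.5
24.02 150.5 150.54 0.167 [1.5 1.4 5.2] 121.5
24.34 149.0 149.04 0.17 [0.3 0.9 5.1] 121.5
24.66 147.5 147.54 0.207 [0.1 0.6 4.9] 121.5
24.98 146.0 146.05 0.206 [1.2 2.1 5.6] 121.5
25.29 144.5 144.55 0.215 [1.6 0.9 4.8] 121.5
25.61 143.0 143.05 0.219 [1.1 1.7 5.4] 121.5
25.93 141.5 141.55 0.213 [1.  1.3 4.6] 121.5
26.24 140.0 140.05 0.24 [1.  1.6 5.2] 121.5
26.56 138.5 138.56 0.226 [1.1 0.6 5.6] 121.5
26.88 137.0 137.06 0.27 [-0.3  2.1  4.2] 121.5
27.19 135.5 135.56 0.26 [0.9 1.9 5.3] 121.5
27.51 134.0 134.07 0.275 [0.3 1.5 5.2] 121.5
27.82 132.5 132.57 0.281 [0.4 1.2 4.9] 121.5
28.14 131.0 131.07 0.266 [0.9 0.7 5.3] 121.5
28.46 129.5 129.57 0.31 [0.9 1.2 5.2] 121.5
28.77 128.0 128.08 0.298 [0.5 0.3 5. ] 121.4
29.09 126.5 126.58 0.322 [1.1 1.5 4.7] 121.5
29.41 125.0 125.09 0.302 [0.1 0.9 4.4] 121.4
29.73 123.5 123.58 0.328 [0.6 1.3 3.7] 121.5
30.04 122.0 122.12 0.455 [0.2 0.6 4.6] 121.5
30.36 120.5 120.62 0.47 [1.6 1.  5.9] 121.4
30.68 119.0 119.11 0.47 [-0.3  0.3  4.5] 121.5
30.99 117.5 117.6 0.407 [0.3 1.  6.1] 121.5
31.31 116.0 116.1 0.359 [0.6 0.4 5. ] 121.5
31.62 114.5 114.59 0.357 [-1.1  0.8  4.6] 121.5
CLICK? 0.4699865690148204
```

It clicked: the moment peaked at about 0.47 at yaw 120 and has fallen to 0.36 at 114.5, a swing of about 0.1 rad. I'll ease the handle back until the torque is gone, then release.

```bash
python3 - <<'E'
from h import *
x,y,z=557.1,-179.5,120.3;yaw=114.5
while yaw<123:
  yaw+=1.0; move_l([x,y,z],[180,0,yaw],speed=30)
  m=np.median([(get_obs()["moment"][2],wait(.02))[0] for _ in range(4)]); print(yaw,round(m,3))
  if m<.1: break
z=get_obs()["tcp_pos"][2];move_l([x,y,float(z)],speed=30);wait(.2)
o=get_obs();print(o["t"],o["wrist_force"],o["moment"])
grip(60);wait(.3);o=get_obs();print(o["t"],o["grip_width"],o["wrist_force"])
move_l([x,y,float(z)+90],speed=80)
o=get_obs();T=Ro.from_euler("xyz",o["ee_rot"],degrees=True).as_matrix()
move_l((o["tcp_pos"]-T@[40,0,-20]).tolist(),speed=100);wait(.3)
o,i=shot("w_end");print(o["t"],o["tcp_pos"].tolist(),o["ee_rot"].tolist(),proj_w([[x,y,151],[x,y,44]],o))
s=get_image("side")
a=cv2.resize(i[60:300,134:374],(480,480),interpolation=2);b=cv2.resize(s[190:310,220:300],(320,480),interpolation=2)
cv2.imwrite("pics/c3.png",cv2.convertScaleAbs(np.hstack([a,b])[...,::-1],alpha=1.6))
E
```

```text
115.5 0.393
116.5 0.374
117.5 0.423
118.5 0.412
119.5 0.433
120.5 0.434
121.5 0.485
122.5 0.491
123.5 0.307
34.925 [ 3.42507335 -0.2539774  -0.04930848] [ 0.05445833 -0.82924192  0.2705884 ]
35.725 60.1596867066478 [ 0.86554027 -0.1122246  -0.54965541]
37.9 [578.7081787416997, -212.32302779850352, 190.9986146861133] [179.97815747439543, 0.03310453088866563, 123.52593588343493] [[254.65554414 158.75461602]
 [254.38035461 139.47362598]]
```

View pics/c3.png

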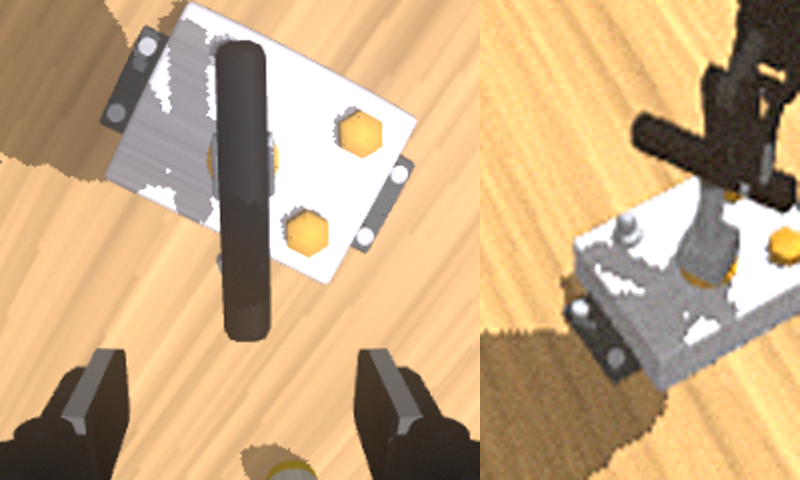

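The picture shows the driver upright on the collar at crop (242,160), with the socket square to the bar. The fingers are clear of it, so I'm handing in.

```bash
python3 -c "
from station import *
print(sign_off(),get_obs()['t'])"
```

```text
the job is handed in; nothing more can be done
the job is handed in; nothing more can be done
```

I seated the driver fully on the plug, turned it clockwise to the click (about 0.15 rad of swing), eased it back, released it and left it standing upright on the plug, then handed the job in at about 38 s; no verdict was returned.

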